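# Shingle the reground chipper knives in the drip tray

### The arm

A 6-joint arm with a two-finger parallel gripper is mounted at the origin on the work surface. World frame = base frame: x ahead of the robot, y to its left, z up, the work surface at z = 0. Lengths are in m, angles in rad, forces in N, time in s.
With the tool pointing down it reaches from about 0.325 to 0.925 m from the base axis. Payload 3.1 kg.
Tool frame: the origin (TCP) lies between the finger pads; the fingertips stand 11 mm ahead of it and the grasp point (between the pads) lies 8 mm behind it (tip_reach is the z of the fingertips in the tool frame, in m); z points along the fingers, y is the direction in which the jaws open and shut (so a half turn about z gives the same grasp; the last joint's range is limited). The gripper opens to 85 mm and grips with 20 to 120 N. Pads are 22 mm wide; open, the fingers measure 114 mm over their backs; the gripper's body (76 mm by 85 mm) begins 54 mm behind the grasp point. The pads swing forward as they close: fully open they stand 13 mm farther back than shut.
Start: joints at [-1.373, 0.217, 1.613, -0, 1.311, -0.112], TCP at [0.191, -0.595, 0.242] pointing down, gripper open.
Joint ranges: [-2.75, 2.75], [-0.78, 2.1], [0.31, 2.55], [-1.13, 4.27], [0.13, 2.63], [-2.58, 2.58]. Speed limits (rad/s): [2.79, 2.79, 3.14, 3.14, 3.14, 3.14].

### API

Orientations are given as a rotation vector (axis times angle).
In Python, from station import sense, camera, get_calibration, finish_job, tip_reach gives the robot as it stands. The module is installed in compiled form; this text tells all that it offers.
- The arm moves only by the tool send_rows, never from a script. Its argument "plan" is a list of rows, each a list of 7 numbers: the shift along the tool's x, y, z in m, then the turn, a rotation vector about the tool's x, y, z in degrees, then the opening, from 0 (shut) to 1 (fully open). In form: [[tx, ty, tz, ax, ay, az, claw], ...]. A call has 1 to 10 rows; each row shifts and turns the commanded pose from where the row before left it, along the tool's axes as they then stand; what a row does not reach is not made up. A row lasts 1/12 s, in which the tool goes at most 41.7 mm and 7.16 degrees, less where a joint would pass 70% of its speed; a pose out of reach is approached as far as the arm can. A call with a gripper value outside its range is refused whole. The fingers move at their own pace and stop on an object; "squeeze" is the grip in N (left out, the last holds). Time passes only in rows, so rows that do not move let the fingers close. It gives the time, the measured TCP pose, the force and the opening at its end, in the units of the state.
- sense(): the state, without advancing time (a new reading comes with each control period).
- camera(name): name is "side" or "top" or "wrist"; returns the picture (384x512x3 uint8, red, green, blue); there is no depth.
- get_calibration(name): a dict with "camera_matrix" (3x3 intrinsics, pixels), "distortion" ([k1, k2, p1, p2, k3] as OpenCV has them; the pictures are not rectified), "xyz" and "orientation" of the camera in the world. Camera axes: x right, y up, looking along -z (the intrinsics and any distortion apply to the point x, -y, -z); pixel columns grow to the right and rows downward; lengths in m; the calibration is good to about 2 mm. A picture is of the moment at which its call begins: read the wrist's pose just before it. get_calibration takes no time and is no camera call; for the wrist camera it gives the pose at the moment of the call.
- finish_job(): hands the job in, once; it reports no verdict.
The state is a dict: "t": time; "joints": joint angles; "qvel": joint speeds; "effort": joint torques, N m; "ee_pos": TCP position; "tcp_rot": TCP orientation; "contact_force": force on the tool from outside, world axes, zero at the start; "moment": the same for the moment, N m; "grip_width": finger opening in m.
Only numpy, scipy, OpenCV 4.12 (cv2) and the standard library are available. Lean on these libraries where they do the work, as an engineer would, in place of code of your own. Each camera call takes 0.05 s, during which the arm holds its last target. There are 200 camera calls.

### The job

The first reground chipper knife already lies in the drip tray; lay the other three from the counter after it for oiling, overlapping like roof shingles: each one in line with the knife before it, its ground edge lying on about the last third of that knife and its plain heel down on the tray floor, so that every bevel shows and all point the same way. Set them down gently without shifting the first knife, and leave the blunt bed knife and everything else on the counter alone.

Things in the scene. Friction and masses are not known exactly. Their poses are not given: they have to be found in the camera images.
- tray: aluminium drip tray fixed to the counter, 336 x 146 mm outside, rim 18 mm high, walls and floor 3 mm thick, its length across in front of the robot (the other things' left and right are the robot's); origin at the centre of its underside (floor top at z = 3 mm), x along its length. The row starts at the -x end and grows toward +x, all knives with their x along the tray's x
- knife_1: first steel chipper knife of the row, loose, flat in the tray near its -x end: 90 mm long (x), 60 mm wide (y), 8 mm thick, about 0.3 kg, two bolt slots, one 60 mm end ground to a 12 mm bevel on the upper face; origin at the centre of its underside, ground edge at x = -45 mm, plain heel at x = +45 mm, z up
- knife_2: knife to be laid, the same shape (90 x 60 x 8 mm), flat on the counter, bevel up, right of the tray; can be gripped across its width up to 10 mm heelward of its middle. Laid 60 mm on from the knife before, it rests tilted 0.13 rad, heel on the tray floor; origin at the centre of its underside, ground edge at x = -45 mm, plain heel at x = +45 mm, z up
- knife_3: knife to be laid, the same shape (90 x 60 x 8 mm), flat on the counter, bevel up, right of the tray; can be gripped across its width up to 10 mm heelward of its middle. Laid 60 mm on from the knife before, it rests tilted 0.13 rad, heel on the tray floor; origin at the centre of its underside, ground edge at x = -45 mm, plain heel at x = +45 mm, z up
- knife_4: knife to be laid, the same shape (90 x 60 x 8 mm), flat on the counter, bevel up, right of the tray; can be gripped across its width up to 10 mm heelward of its middle. Laid 60 mm on from the knife before, it rests tilted 0.13 rad, heel on the tray floor; origin at the centre of its underside, ground edge at x = -45 mm, plain heel at x = +45 mm, z up
- knife_2_edge (a point): middle of the knife's ground edge, on its underside, 45 mm from its origin on the -x side
- knife_3_edge (a point): middle of the knife's ground edge, on its underside, 45 mm from its origin on the -x side
- knife_4_edge (a point): middle of the knife's ground edge, on its underside, 45 mm from its origin on the -x side
- knife_2_heel (a point): middle of the knife's plain heel end, on its underside, 45 mm from its origin on the +x side
- knife_3_heel (a point): middle of the knife's plain heel end, on its underside, 45 mm from its origin on the +x side
- knife_4_heel (a point): middle of the knife's plain heel end, on its underside, 45 mm from its origin on the +x side
- bed_knife: bystander: blunt steel bar 120 x 40 x 10 mm with three countersunk holes and no bevel, lying at one of the four spots among the knives; origin at the centre of its underside, x along it
- bolt_1: bystander: 35 mm hexagon bolt standing on its head, beyond the knives; origin under its head
- bolt_2: bystander: the same bolt, near the robot on its right
- spanner: bystander: 170 mm spanner lying beyond the tray; origin at its middle
- wire_brush: bystander: brush lying beyond the tray; origin at its middle
- oil_can: bystander: oil can with a thin spout, 72 mm wide, 185 mm tall, left of the tray; origin under its centre
- starter_cover: bystander: recoil-starter cover of a saw, 75 mm tall, 310 mm long, farther left; origin under its dome
Not all that is in view belongs to the job. Leave any green look-alike of the knife_1 alone.

How it is judged:
On the way, in this order (a step that is already met when the one before it is completed fails the run):
1. one knife lies shingled on the first knife, let go (((angle between knife_2's own z axis and vertical between 0.05 and 0.25 rad and z of knife_2_heel in the frame of tray below 0.009 m and contact force between the fingers and knife_2 below 0.1 N and linear speed of knife_2 below 0.02 m/s and (x of knife_2 in the frame of knife_1 between 0.048 and 0.076 m and y of knife_2 in the frame of knife_1 between -0.012 and 0.012 m and angle between the y axis of knife_2 and the y axis of knife_1, either way round below 0.17 rad and x of knife_2_edge in the frame of knife_1 below 0.04 m)) or (angle between knife_3's own z axis and vertical between 0.05 and 0.25 rad and z of knife_3_heel in the frame of tray below 0.009 m and contact force between the fingers and knife_3 below 0.1 N and linear speed of knife_3 below 0.02 m/s and (x of knife_3 in the frame of knife_1 between 0.048 and 0.076 m and y of knife_3 in the frame of knife_1 between -0.012 and 0.012 m and angle between the y axis of knife_3 and the y axis of knife_1, either way round below 0.17 rad and x of knife_3_edge in the frame of knife_1 below 0.04 m)) or (angle between knife_4's own z axis and vertical between 0.05 and 0.25 rad and z of knife_4_heel in the frame of tray below 0.009 m and contact force between the fingers and knife_4 below 0.1 N and linear speed of knife_4 below 0.02 m/s and (x of knife_4 in the frame of knife_1 between 0.048 and 0.076 m and y of knife_4 in the frame of knife_1 between -0.012 and 0.012 m and angle between the y axis of knife_4 and the y axis of knife_1, either way round below 0.17 rad and x of knife_4_edge in the frame of knife_1 below 0.04 m)))), for 0.2 s.
2. another knife lies shingled on that one, let go (((angle between knife_2's own z axis and vertical between 0.05 and 0.25 rad and z of knife_2_heel in the frame of tray below 0.009 m and contact force between the fingers and knife_2 below 0.1 N and linear speed of knife_2 below 0.02 m/s and ((x of knife_2 in the frame of knife_3 between 0.048 and 0.076 m and y of knife_2 in the frame of knife_3 between -0.012 and 0.012 m and angle between the y axis of knife_2 and the y axis of knife_3, either way round below 0.17 rad and x of knife_2_edge in the frame of knife_3 below 0.04 m) or (x of knife_2 in the frame of knife_4 between 0.048 and 0.076 m and y of knife_2 in the frame of knife_4 between -0.012 and 0.012 m and angle between the y axis of knife_2 and the y axis of knife_4, either way round below 0.17 rad and x of knife_2_edge in the frame of knife_4 below 0.04 m))) or (angle between knife_3's own z axis and vertical between 0.05 and 0.25 rad and z of knife_3_heel in the frame of tray below 0.009 m and contact force between the fingers and knife_3 below 0.1 N and linear speed of knife_3 below 0.02 m/s and ((x of knife_3 in the frame of knife_2 between 0.048 and 0.076 m and y of knife_3 in the frame of knife_2 between -0.012 and 0.012 m and angle between the y axis of knife_3 and the y axis of knife_2, either way round below 0.17 rad and x of knife_3_edge in the frame of knife_2 below 0.04 m) or (x of knife_3 in the frame of knife_4 between 0.048 and 0.076 m and y of knife_3 in the frame of knife_4 between -0.012 and 0.012 m and angle between the y axis of knife_3 and the y axis of knife_4, either way round below 0.17 rad and x of knife_3_edge in the frame of knife_4 below 0.04 m))) or (angle between knife_4's own z axis and vertical between 0.05 and 0.25 rad and z of knife_4_heel in the frame of tray below 0.009 m and contact force between the fingers and knife_4 below 0.1 N and linear speed of knife_4 below 0.02 m/s and ((x of knife_4 in the frame of knife_2 between 0.048 and 0.076 m and y of knife_4 in the frame of knife_2 between -0.012 and 0.012 m and angle between the y axis of knife_4 and the y axis of knife_2, either way round below 0.17 rad and x of knife_4_edge in the frame of knife_2 below 0.04 m) or (x of knife_4 in the frame of knife_3 between 0.048 and 0.076 m and y of knife_4 in the frame of knife_3 between -0.012 and 0.012 m and angle between the y axis of knife_4 and the y axis of knife_3, either way round below 0.17 rad and x of knife_4_edge in the frame of knife_3 below 0.04 m))))), for 0.2 s.
At the end, for the whole second after the job is handed in: The three knives (any order) lie 48 to 76 mm on from the one before, within 12 mm sideways and 0.17 rad of in line, edge on that knife and pointing the same way, heel on the tray floor; the first is flat, moved under 15 mm; all let go, at rest (angle between knife_1's own z axis and vertical below 0.05 rad and distance of knife_1 from where it was at the start of the episode below 0.015 m and horizontal distance between knife_2 and knife_3 above 0.045 m and horizontal distance between each of knife_2, knife_3 and knife_4 above 0.045 m and angle between knife_2's own z axis and vertical between 0.05 and 0.25 rad and z of each of knife_2_heel, knife_3_heel, knife_4_heel in the frame of tray below 0.009 m and contact force between the fingers and knife_2 below 0.1 N and linear speed of each of knife_2, knife_3, knife_4 below 0.02 m/s and ((x of knife_2 in the frame of knife_1 between 0.048 and 0.076 m and y of knife_2 in the frame of knife_1 between -0.012 and 0.012 m and angle between the y axis of knife_2 and the y axis of knife_1, either way round below 0.17 rad and x of knife_2_edge in the frame of knife_1 below 0.04 m) or (x of knife_2 in the frame of knife_3 between 0.048 and 0.076 m and y of knife_2 in the frame of knife_3 between -0.012 and 0.012 m and angle between the y axis of knife_2 and the y axis of knife_3, either way round below 0.17 rad and x of knife_2_edge in the frame of knife_3 below 0.04 m) or (x of knife_2 in the frame of knife_4 between 0.048 and 0.076 m and y of knife_2 in the frame of knife_4 between -0.012 and 0.012 m and angle between the y axis of knife_2 and the y axis of knife_4, either way round below 0.17 rad and x of knife_2_edge in the frame of knife_4 below 0.04 m)) and angle between knife_3's own z axis and vertical between 0.05 and 0.25 rad and contact force between the fingers and knife_3 below 0.1 N and ((x of knife_3 in the frame of knife_1 between 0.048 and 0.076 m and y of knife_3 in the frame of knife_1 between -0.012 and 0.012 m and angle between the y axis of knife_3 and the y axis of knife_1, either way round below 0.17 rad and x of knife_3_edge in the frame of knife_1 below 0.04 m) or (x of knife_3 in the frame of knife_2 between 0.048 and 0.076 m and y of knife_3 in the frame of knife_2 between -0.012 and 0.012 m and angle between the y axis of knife_3 and the y axis of knife_2, either way round below 0.17 rad and x of knife_3_edge in the frame of knife_2 below 0.04 m) or (x of knife_3 in the frame of knife_4 between 0.048 and 0.076 m and y of knife_3 in the frame of knife_4 between -0.012 and 0.012 m and angle between the y axis of knife_3 and the y axis of knife_4, either way round below 0.17 rad and x of knife_3_edge in the frame of knife_4 below 0.04 m)) and angle between knife_4's own z axis and vertical between 0.05 and 0.25 rad and contact force between the fingers and knife_4 below 0.1 N and ((x of knife_4 in the frame of knife_1 between 0.048 and 0.076 m and y of knife_4 in the frame of knife_1 between -0.012 and 0.012 m and angle between the y axis of knife_4 and the y axis of knife_1, either way round below 0.17 rad and x of knife_4_edge in the frame of knife_1 below 0.04 m) or (x of knife_4 in the frame of knife_2 between 0.048 and 0.076 m and y of knife_4 in the frame of knife_2 between -0.012 and 0.012 m and angle between the y axis of knife_4 and the y axis of knife_2, either way round below 0.17 rad and x of knife_4_edge in the frame of knife_2 below 0.04 m) or (x of knife_4 in the frame of knife_3 between 0.048 and 0.076 m and y of knife_4 in the frame of knife_3 between -0.012 and 0.012 m and angle between the y axis of knife_4 and the y axis of knife_3, either way round below 0.17 rad and x of knife_4_edge in the frame of knife_3 below 0.04 m))); the robot touches nothing.
It fails at once if a knife is dropped (moves faster than 0.5 m/s with no finger on it, as after falling about 13 mm) ((contact force between the fingers and knife_2 below 0.1 N and linear speed of knife_2 above 0.5 m/s) or (contact force between the fingers and knife_3 below 0.1 N and linear speed of knife_3 above 0.5 m/s) or (contact force between the fingers and knife_4 below 0.1 N and linear speed of knife_4 above 0.5 m/s)).
It fails at once if a knife is slammed or pressed down with over 60 N (contact force between any of knife_2, knife_3, knife_4 and tray above 60 N or contact force between any of knife_2, knife_3, knife_4 and knife_1 above 60 N or contact force between knife_2 and knife_3 above 60 N or contact force between any of knife_2, knife_3 and knife_4 above 60 N).
It fails at once if a bystander is moved more than 40 mm (distance of any of bed_knife, bolt_1, bolt_2, spanner, wire_brush, oil_can, starter_cover from where it was at the start of the episode above 0.04 m).
It also fails if it takes over 67 s, if anything falls off the work surface, if the arm or the gripper's body presses on something with over 40 N, if the wrist force passes 120 N, or if a joint passes its speed limit or range.

## Working session

There is one attempt and no reset: what is moved stays moved. The work goes in short steps, Python scripts to look and compute and a tool call to move; the robot and the scene stay as the last step left them, time stands still between calls to the robot, and variables do not carry over. Pictures are saved under pics/ and viewed, about 8 in all and at most 12, crops included, and the job is handed in when it is done.

Besides the shell and the picture viewer there is one more tool, called after "Emit:" in YAML: its name, and indented under it one key for each argument. send_rows: Moves the arm, as the interface text tells. Its arguments: {"type":"object","properties":{"plan":{"type":"array"},"squeeze":{"type":"number"}},"required":["plan"]}

```bash
mkdir -p pics && cat > h.py <<'E'
import numpy as np, cv2
from scipy.spatial.transform import Rotation as R
from station import sense, camera, get_calibration, finish_job, tip_reach
def cal(n):
    c=get_calibration(n); o=np.array(c["orientation"],float)
    M=o if o.shape==(3,3) else (R.from_rotvec(o).as_matrix() if o.size==3 else R.from_quat(o).as_matrix())
    return np.array(c["camera_matrix"]),np.array(c["distortion"]),np.array(c["xyz"]),M
F=np.diag([1,-1,-1.])
def px2w(c,uv,z):
    K,d,p,M=c
    q=cv2.undistortPoints(np.array(uv,float).reshape(-1,1,2),K,d).reshape(-1,2)
    r=(M@F@np.c_[q,np.ones(len(q))].T).T
    return p+r*((np.asarray(z)-p[2])/r[:,2])[:,None]
def w2px(c,P):
    K,d,p,M=c
    X=(F@M.T@(np.atleast_2d(P)-p).T).T
    return cv2.projectPoints(X,np.zeros(3),np.zeros(3),K,d)[0].reshape(-1,2)
def save(n,im): cv2.imwrite("pics/"+n,im[...,::-1])
E
python3 - <<'E'
from h import *
for n in("top","side","wrist"):
    print(n,get_calibration(n))
s=sense();print(s,tip_reach)
a=camera("top");b=camera("side");save("top0.png",a);save("side0.png",b)
np.save("top0.npy",a)
save("top0b.png",cv2.resize(a,(800,600),interpolation=cv2.INTER_CUBIC))
E
```

```text
top {'camera_matrix': array([[466.66514003,   0.        , 257.14970215],
       [  0.        , 466.66514003, 190.83781946],
       [  0.        ,   0.        ,   1.        ]]), 'distortion': array([-0.07166076,  0.        ,  0.        ,  0.        ,  0.        ]), 'xyz': array([0.28245864, 0.1032688 , 1.57813161]), 'orientation': array([ 0.11934681, -0.14656329, -1.54689768])}
side {'camera_matrix': array([[356.43990371,   0.        , 258.26940677],
       [  0.        , 356.43990371, 197.43890748],
       [  0.        ,   0.        ,   1.        ]]), 'distortion': array([-0.01238752,  0.        ,  0.        ,  0.        ,  0.        ]), 'xyz': array([0.16605928, 0.64373727, 0.85081894]), 'orientation': array([ 0.26026866, -0.86447465, -2.38377578])}
wrist {'camera_matrix': array([[281.02439914,   0.        , 258.63521465],
       [  0.        , 281.02439914, 188.33866136],
       [  0.        ,   0.        ,   1.        ]]), 'distortion': array([0.01394122, 0.        , 0.        , 0.        , 0.        ]), 'xyz': array([ 0.25810125, -0.57370418,  0.37211751]), 'orientation': array([-0.24334158,  0.18120401, -1.25251494])}
{'t': 0.0, 'joints': array([-1.37320794e+00,  2.17768856e-01,  1.61492491e+00, -3.07230794e-05,
        1.31128113e+00, -1.12195487e-01]), 'qvel': array([ 1.23862755e-03, -2.00771496e-03, -3.25670034e-05, -1.29377670e-03,
        1.07289350e-04,  1.57583613e-04]), 'effort': array([ 3.67338987e-05, -3.96845090e+01, -3.03851044e+01, -2.05928736e-04,
        9.66201973e-03, -8.70512537e-06]), 'ee_pos': array([ 0.19039398, -0.59447311,  0.24096393]), 'tcp_rot': array([-3.10162990e+00, -4.84309255e-01,  2.06153275e-04]), 'contact_force': array([-0.3261744 ,  0.70179991, -1.035003  ]), 'moment': array([-0.01786346,  0.01199341, -0.00325959]), 'grip_width': 0.08531586513139443} 0.011
```

View pics/top0b.png

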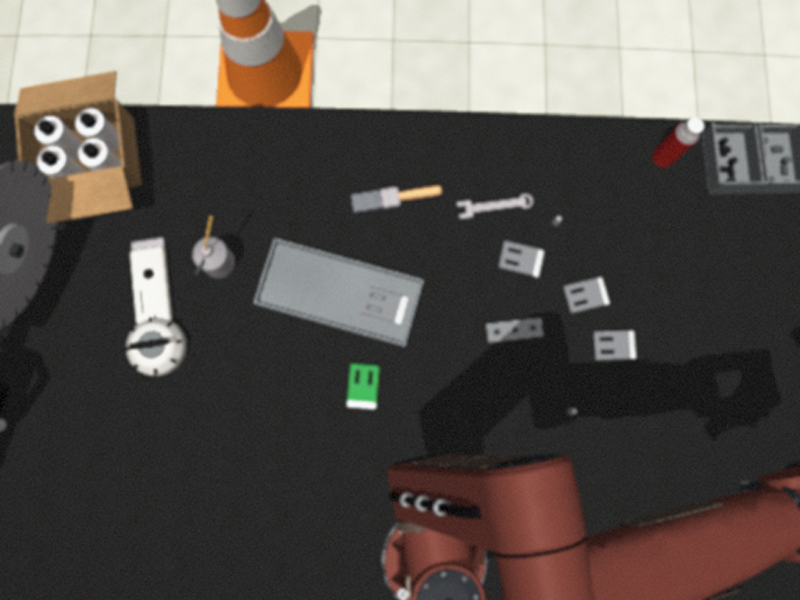

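The picture shows three bevelled knives at (521,259), (586,295) and (614,345) in the 800 px view, white bevels to the right. The bar with three holes at (514,329) is the bed knife. The green look-alike is at (363,386), and the tray at (340,292) has knife_1 at its right end. I'll segment them and check sizes in one enlarged crop.

```bash
python3 - <<'E'
from h import *
a=np.load("top0.npy");c=cal("top")
g=cv2.GaussianBlur(cv2.cvtColor(a,cv2.COLOR_RGB2GRAY),(3,3),0)
m=(g>75).astype(np.uint8)
m=cv2.morphologyEx(m,cv2.MORPH_CLOSE,np.ones((5,5)))
cs,_=cv2.findContours(m,cv2.RETR_EXTERNAL,cv2.CHAIN_APPROX_NONE)
for k in cs:
    A=cv2.contourArea(k); x,y,w,h=cv2.boundingRect(k)
    if A<150 or y<130 or y+h>270 : continue
    W=px2w(c,k.reshape(-1,2),0.008 if A<2500 else .018)[:,:2]
    r=cv2.minAreaRect((W*1000).astype(np.float32))
    print((x,y,w,h),A,"c",np.round(r[0],1),"sz",np.round(r[1],1),"ang",round(r[2],1))
cr=a[140:250,150:420];save("crop1.png",cv2.resize(np.clip(cr.astype(float)*1.3,0,255).astype(np.uint8),(800,326),interpolation=cv2.INTER_CUBIC))
for u,v in [(540,263),(605,292),(633,345),(402,309)]: print(px2w(c,[(u*.64,v*.64)],.006))
E
```

```text
(221, 232, 22, 31) 539.5 c [359.2 160.2] sz [67.8 99. ] ang 87.9
(379, 211, 29, 20) 492.0 c [ 459.1 -388.7] sz [65.3 97.3] ang 1.1
(311, 204, 36, 16) 390.5 c [ 489.8 -165.7] sz [ 45.4 124.5] ang 9.3
(360, 176, 31, 25) 485.0 c [ 570. -329.] sz [69.1 96.6] ang 15.2
(319, 154, 30, 25) 490.5 c [ 647.8 -184.8] sz [98.3 71. ] ang 76.0
(162, 152, 110, 70) 4497.0 c [563.8 217.8] sz [346.9 157.5] ang 75.3
(80, 151, 39, 90) 2340.0 c [526.3 617.8] sz [309.1 130. ] ang 3.8
(0, 141, 19, 38) 539.0 c [646.9 947.6] sz [132.4  65.1] ang 6.7
(123, 138, 26, 40) 491.0 c [652.8 511.1] sz [136.1  80.5] ang 27.4
[[ 0.63807695 -0.22706361  0.006     ]]
[[ 0.57579938 -0.37156022  0.006     ]]
[[ 0.45894048 -0.43074201  0.006     ]]
[[0.52831509 0.07747189 0.006     ]]
```

View pics/crop1.png

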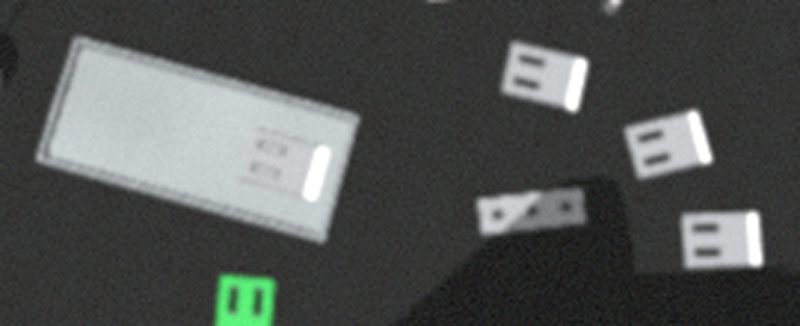

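Confirmed by size and look: the knives are A (648,-185), B (570,-329) and C (459,-389) mm, each about 90 x 60 with a bevel and two slots. The bed knife at (490,-166) is 120 x 40 with three holes and no bevel. The green look-alike stands alone. Next I swing over the tray for a closer look at knife_1.

Emit:
send_rows:
  plan:
    - [0,0,0,0,0,-7,1]
    - [0,0,0,0,0,-7,1]
    - [0,0,0,0,0,-7,1]
    - [0,0,0,0,0,-7,1]
    - [0,0,0,0,0,-7,1]
    - [0,0,0,0,0,-7,1]
    - [0,0,0,0,0,-7,1]
    - [0,0,0,0,0,-7,1]
    - [0,0,0,0,0,-1,1]
  squeeze: 50

```text
t: 0.85
ee_pos: [0.1905, -0.5948, 0.2415]
tcp_rot: [-2.493, -1.91, -0.001]
contact_force: [-0.5, 0.6, 0.6]
grip_width: 0.0854
```

Emit:
send_rows:
  plan:
    - [0.038,-0.015,0,0,0,0,1]
    - [0.038,-0.015,0,0,0,0,1]
    - [0.038,-0.015,0,0,0,0,1]
    - [0.038,-0.015,0,0,0,0,1]
    - [0.038,-0.015,0,0,0,0,1]
    - [0.038,-0.015,0,0,0,0,1]
    - [0.038,-0.015,0,0,0,0,1]
    - [0.038,-0.015,0,0,0,0,1]
    - [0.038,-0.015,0,0,0,0,1]
    - [0.038,-0.015,0,0,0,0,1]

```text
t: 1.68
ee_pos: [0.1486, -0.1912, 0.2402]
tcp_rot: [-2.489, -1.895, -0.002]
contact_force: [-27.1, 36.8, 24.4]
grip_width: 0.0853
```

```bash
python3 - <<'E'
from h import *
s=sense();c=cal("wrist");M=R.from_rotvec(s["tcp_rot"]).as_matrix()
print(s["t"],s["ee_pos"],np.degrees(np.arctan2(M[1,0],M[0,0])),"cam off tool",M.T@(c[2]-s["ee_pos"]),"axis tool",M.T@(-c[3][:,2]))
E
```

```text
1.6833 [ 0.14855157 -0.1911571   0.24016244] 74.56700139653978 cam off tool [ 7.05025546e-02  3.36427832e-05 -1.31143325e-01] axis tool [-2.80018358e-01 -4.74963824e-04  9.59994528e-01]
```

I had the sign of tool y wrong, so the arm went inward. Moving back outward.

Emit:
send_rows:
  plan:
    - [0,0.02,0,0,0,0,1]
    - [0,0.036,0,0,0,0,1]
    - [0,0.036,0,0,0,0,1]
    - [0,0.036,0,0,0,0,1]
    - [0,0.036,0,0,0,0,1]
    - [0,0.036,0,0,0,0,1]
    - [0,0.036,0,0,0,0,1]
    - [0,0.036,0,0,0,0,1]
    - [0,0.036,0,0,0,0,1]

```text
t: 2.43
ee_pos: [0.4484, -0.275, 0.2394]
tcp_rot: [-2.494, -1.901, 0.001]
contact_force: [-0.4, -0.5, 0.2]
grip_width: 0.0854
```

Emit:
send_rows:
  plan:
    - [0.037,0.001,0,0,0,0,1]
    - [0.037,0.001,0,0,0,0,1]
    - [0.037,0.001,0,0,0,0,1]
    - [0.037,0.001,0,0,0,0,1]
    - [0.037,0.001,0,0,0,0,1]
    - [0.037,0.001,0,0,0,0,1]
    - [0.037,0.001,0,0,0,0,1]
    - [0.037,0.001,0,0,0,0,1]
    - [0.02,0.001,0,0,0,0,1]
    - [0,0,0,0,0,0,1]

```text
t: 3.27
ee_pos: [0.539, 0.0313, 0.2409]
tcp_rot: [-2.489, -1.906, -0.002]
contact_force: [0.0, 0.5, 0.1]
grip_width: 0.0849
```

```bash
python3 - <<'E'
from h import *
c=cal("wrist");a=camera("wrist");np.save("w1.npy",a);np.savez("w1c.npz",K=c[0],d=c[1],p=c[2],M=c[3])
save("w1.png",cv2.resize(a,(800,600)))
print(sense()["ee_pos"])
E
```

```text
[0.53853948 0.02928313 0.24074194]
```

View pics/w1.png

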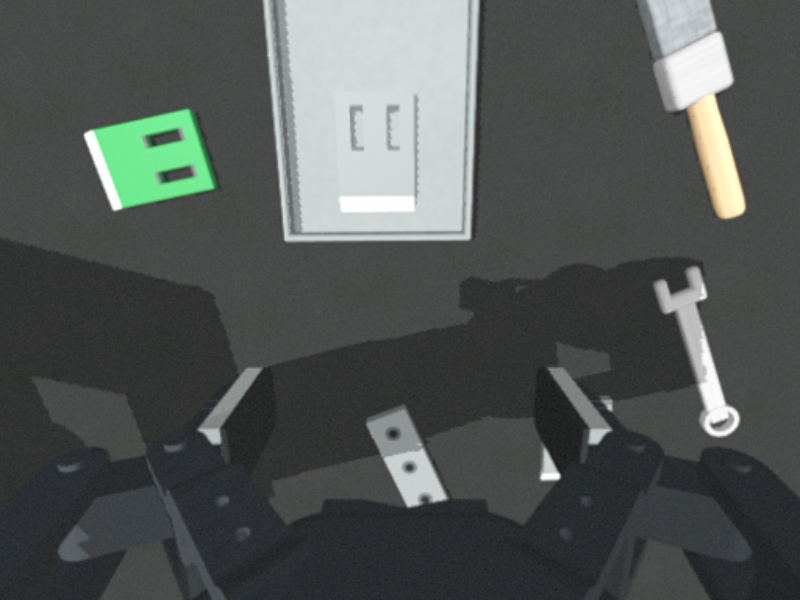

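The wrist view shows knife_1 clearly: heel corners at about (337,94) and (413,94), bevel top line (340,197) to (414,196), edge (341,211) to (415,210). The tray's near end is at (287,238) to (470,238).

```bash
python3 - <<'E'
from h import *
z=np.load("w1c.npz");c=(z["K"],z["d"],z["p"],z["M"])
uv=np.array([(337,94),(413,94),(414,196.5),(340,197),(415,210.5),(341,211)])*.64
P=px2w(c,uv,[.011]*4+[.004]*2)
print(np.round(P*1000,1))
h=P[:2].mean(0);b=P[2:4].mean(0);e=P[4:].mean(0)
print("heel-bevel len",np.linalg.norm((h-b)[:2])*1000,"heel-edge",np.linalg.norm((h-e)[:2])*1000,"w",np.linalg.norm(P[0]-P[1]),np.linalg.norm(P[2]-P[3]))
print("yaw",np.degrees(np.arctan2(*(h-b)[1::-1])),"w yaw",np.degrees(np.arctan2(*(P[0]-P[1])[1::-1])),np.degrees(np.arctan2(*(P[3]-P[2])[1::-1])))
T=px2w(c,np.array([(284,240),(472,240)])*.64,[.018]*2);print("tray corners",T*1000)
# tray frame from top
E
```

```text
[[521.4 164.2  11. ]
 [576.8 149.2  11. ]
 [558.2  76.   11. ]
 [500.7  91.2  11. ]
 [556.2  64.4   4. ]
 [496.9  80.    4. ]]
heel-bevel len 75.74365899016928 heel-edge 87.48115975915688 w 0.057412570246924755 0.05954645501357123
yaw 74.96207062628564 w yaw 164.83639222733547 165.24627972868984
tray corners [[447.67043916  70.60876628  18.        ]
 [594.75699469  30.87708502  18.        ]]
```

Emit:
send_rows:
  plan:
    - [-0.029,0.027,0,0,0,0,1]
    - [-0.029,0.027,0,0,0,0,1]
    - [-0.029,0.027,0,0,0,0,1]
    - [-0.029,0.027,0,0,0,0,1]
    - [-0.029,0.027,0,0,0,0,1]
    - [-0.029,0.027,0,0,0,0,1]
    - [0,0,0,0,0,0,1]
    - [0,0,0,0,0,0,1]

```text
t: 3.98
ee_pos: [0.6484, -0.1865, 0.2388]
tcp_rot: [-2.497, -1.896, 0.002]
contact_force: [-0.8, 0.5, -0.5]
grip_width: 0.0854
```

```bash
cat >> h.py <<'E'
def seg(c,a,z=.008):
    g=cv2.GaussianBlur(cv2.cvtColor(a,cv2.COLOR_RGB2GRAY),(3,3),0)
    m=cv2.morphologyEx((g>110).astype(np.uint8),cv2.MORPH_CLOSE,np.ones((5,5)))
    for k in cv2.findContours(m,cv2.RETR_EXTERNAL,cv2.CHAIN_APPROX_NONE)[0]:
        A=cv2.contourArea(k)
        if A<600: continue
        W=px2w(c,k.reshape(-1,2),z)[:,:2]
        r=cv2.minAreaRect((W*1000).astype(np.float32))
        print(cv2.boundingRect(k),A,"c",np.round(r[0],1),"sz",np.round(r[1],1),"ang",round(r[2],1))
E
python3 - <<'E'
from h import *
s=sense();c=cal("wrist");a=camera("wrist");save("w2.png",a)
print(s["t"],s["ee_pos"]);seg(c,a)
E
```

```text
3.9833 [ 0.64838415 -0.18654674  0.23875055]
(401, 345, 54, 39) 1269.0 c [ 824.6 -577.2] sz [76.9 86.5] ang 75.5
(43, 312, 74, 72) 3114.0 c [ 286.2 -398.2] sz [139.8 107.5] ang 74.1
(0, 0, 512, 337) 111931.5 c [ 625.6 -227.5] sz [461.3 779.5] ang 74.6
```

View pics/w2.png

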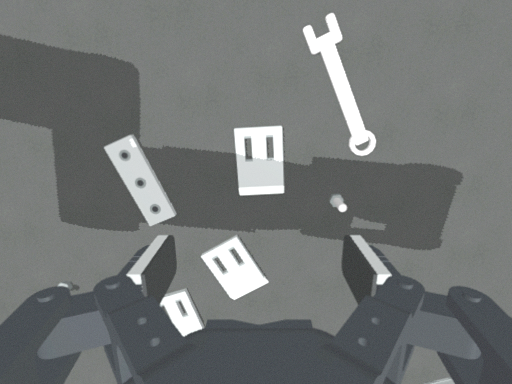

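Knife A is at (260,158), from heel (236,128)-(282,126) to edge (239,195)-(284,194). B sits at (235,268), partly behind the gripper. I need a higher threshold.

```bash
sed -i 's/def seg(c,a,z=.008)/def seg(c,a,z=.008,t=175)/; s/(g>110)/(g>t)/' h.py && python3 - <<'E'
from h import *
c=cal("wrist");a=cv2.imread("pics/w2.png")[...,::-1].copy();seg(c,a)
P=px2w(c,[(236,128),(282,126.5),(284,194),(239,195)],[.008,.008,.001,.001]);print(P*1000,P.mean(0)*1000)
E
```

```text
(160, 290, 43, 46) 1043.5 c [ 471.5 -377.6] sz [46.1 76.2] ang 9.8
(201, 236, 68, 64) 2225.5 c [ 570.5 -325.9] sz [64.  89.5] ang 15.3
(105, 136, 70, 90) 2532.5 c [ 488.2 -167.2] sz [ 40.9 119.4] ang 7.7
(234, 125, 50, 70) 3033.5 c [ 648.1 -182.1] sz [89.5 61.6] ang 77.6
(303, 13, 73, 143) 2680.0 c [ 769.9 -126.3] sz [ 39.4 170.4] ang 10.2
[[ 631.05897987 -133.31351929    8.        ]
 [ 687.48894656 -147.04076071    8.        ]
 [ 668.26241123 -236.36046886    1.        ]
 [ 608.18048693 -221.29645748    1.        ]] [ 648.74770615 -184.50280159    4.5       ]
```

Emit:
send_rows:
  plan:
    - [0.004,0,0.036,0,0,-2,1]
    - [0.0035,0,0.036,0,0,0,1]
    - [0,0,0.036,0,0,0,1]
    - [0,0,0.036,0,0,0,1]
    - [0,0,0.036,0,0,0,1]
    - [0,0,0.03,0,0,0,1]
    - [0,0,0.012,0,0,0,1]
    - [0,0,0.008,0,0,0,1]
    - [0,0,0.002,0,0,0,1]
    - [0,0,0,0,0,0,1]

```text
t: 4.87
ee_pos: [0.6512, -0.1749, 0.0094]
tcp_rot: [-2.46, -1.949, -0.002]
contact_force: [0.1, -0.5, 0.3]
grip_width: 0.0854
```

Emit:
send_rows:
  plan:
    - [0,0,0,0,0,0,0.6]
    - [0,0,0,0,0,0,0.5]
    - [0,0,0,0,0,0,0.4]
    - [0,0,0,0,0,0,0.3]
    - [0,0,0,0,0,0,0.3]
    - [0,0,0,0,0,0,0.3]

```text
t: 5.37
ee_pos: [0.6523, -0.1757, 0.0112]
tcp_rot: [-2.462, -1.949, -0.004]
contact_force: [-1.7, 0.2, 5.8]
grip_width: 0.0577
```

Emit:
send_rows:
  plan:
    - [0,0,-0.005,0,0,0,0.3]
    - [0,0,-0.015,0,0,0,0.3]
    - [0,0,-0.03,0,0,0,0.3]
    - [0,0,-0.03,0,0,0,0.3]
    - [0,0,-0.025,0,0,0,0.3]
    - [0,0,0,0,0,0,0.3]

```text
t: 5.87
ee_pos: [0.6551, -0.177, 0.1211]
tcp_rot: [2.458, 1.946, 0.011]
contact_force: [1.9, -1.5, -2.6]
grip_width: 0.0577
```

```bash
python3 - <<'E'
from h import *
s=sense();a=camera("wrist");save("w3.png",a);print(s["ee_pos"],s["grip_width"],s["contact_force"])
E
```

```text
[ 0.65508598 -0.17699456  0.12107408] 0.057732189480362864 [ 1.93313772 -1.51694716 -2.61491783]
```

View pics/w3.png

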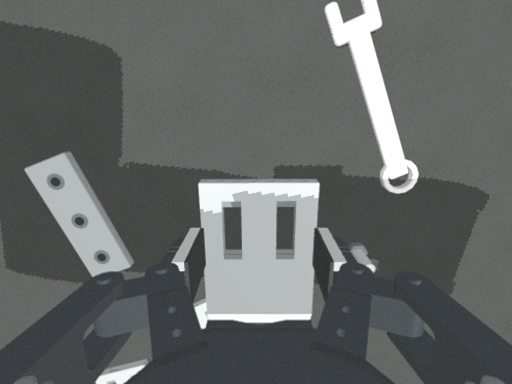

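Knife A is held square. Its heel top is at row 182 and its bevel line at row 317, which puts the knife centre about 12 mm edgeward of the TCP. Carrying it to the tray.

Emit:
send_rows:
  plan:
    - [0.01,-0.006,0,0,0,0,0.3]
    - [0.025,-0.0135,0,0,0,0,0.3]
    - [0.036,-0.0195,0,0,0,0,0.3]
    - [0.036,-0.0195,0,0,0,0,0.3]
    - [0.036,-0.0195,0,0,0,0,0.3]
    - [0.036,-0.0195,0,0,0,0,0.3]
    - [0.036,-0.0195,0,0,0,0,0.3]
    - [0.036,-0.0195,0,0,0,0,0.3]
    - [0.036,-0.0195,0,0,0,0,0.3]
    - [0.036,-0.0195,0,0,0,0,0.3]

```text
t: 6.75
ee_pos: [0.5493, 0.1811, 0.1111]
tcp_rot: [-2.456, -1.945, 0.009]
contact_force: [1.1, -0.3, -3.0]
grip_width: 0.0576
```

Emit:
send_rows:
  plan:
    - [0.008,-0.004,0.01,0,0,1.7,0.3]
    - [0,0,0.02,0,-3.5,0,0.3]
    - [0,0,0.02,0,-4,0,0.3]
    - [0,0,0,0,0,0,0.3]
    - [0,0,0,0,0,0,0.3]

```text
t: 7.17
ee_pos: [0.5467, 0.1873, 0.0603]
tcp_rot: [2.43, 1.871, -0.172]
contact_force: [0.1, 0.3, -3.8]
grip_width: 0.0575
```

```bash
cat >> h.py <<'E'
U=np.array([np.cos(np.radians(75)),np.sin(np.radians(75)),0])
C1=np.array([.5378,.1144,0])
def rep(off=None,und=.0115,n=None,tgt=None,yaw=75):
    s=sense();M=R.from_rotvec(s["tcp_rot"]).as_matrix();p=s["ee_pos"]
    print("t",s["t"],"p",np.round(p*1000,1),"yaw",round(np.degrees(np.arctan2(M[1,0],M[0,0])),2),"dip x",round(np.degrees(np.arcsin(-M[2,0])),2),"roll y",round(np.degrees(np.arcsin(-M[2,1])),2),"F",np.round(s["contact_force"],1),"w",s["grip_width"])
    if n is not None:
        b=.13;h=np.cos(b)*U-[0,0,np.sin(b)];tz=-np.sin(b)*U-[0,0,np.cos(b)]
        tgt=C1+.06*n*U+[0,0,.003+.045*np.sin(b)]-off*h-und*tz
    if tgt is not None: print("tgt",tgt*1000,"tool delta mm",np.round(M.T@(tgt-p)*1000,1),"world",np.round((tgt-p)*1000,1))
E
python3 -c "
from h import *
rep(-.012,n=1)"
```

```text
t 7.1667 p [546.7 187.3  60.3] yaw 75.25 dip x 7.53 roll y 0.73 F [ 0.1  0.3 -3.8] w 0.057513723227390595
tgt [556.79460946 185.28884759  18.68088848] tool delta mm [ 6.1 10.8 41. ] world [ 10.1  -2.  -41.6]
```

Emit:
send_rows:
  plan:
    - [0.003,0.0054,0,-0.7,0,0.2,0.3]
    - [0.0031,0.0054,0.006,0,0,0,0.3]
    - [0,0,0.012,0,0,0,0.3]
    - [0,0,0.01,0,0,0,0.3]
    - [0,0,0.005,0,0,0,0.3]
    - [0,0,0.003,0,0,0,0.3]
    - [0,0,0.002,0,0,0,0.3]
    - [0,0,0,0,0,0,0.3]

```text
t: 7.83
ee_pos: [0.5617, 0.185, 0.0256]
tcp_rot: [2.425, 1.857, -0.149]
contact_force: [0.4, 0.1, -3.7]
grip_width: 0.0571
```

```bash
python3 -c "
from h import *
rep(-.012,n=1)
a=camera('wrist');save('w4.png',a)"
```

```text
t 7.8333 p [561.7 185.   25.6] yaw 74.86 dip x 7.36 roll y -0.43 F [ 0.4  0.1 -3.7] w 0.0570709664075363
tgt [556.79460946 185.28884759  18.68088848] tool delta mm [-0.1 -4.9  7. ] world [-4.9  0.3 -6.9]
```

View pics/w4.png

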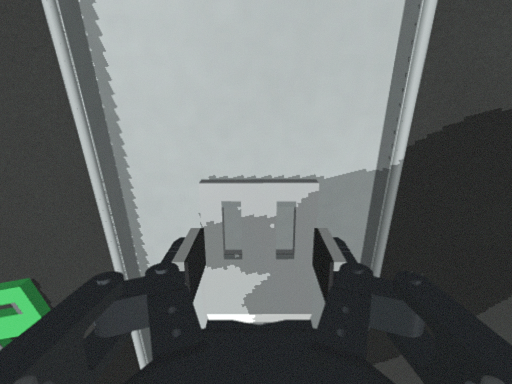

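The knife is over the tray, square to it and still clear. Correcting 4.5 mm sideways and easing down.

Emit:
send_rows:
  plan:
    - [0,-0.0045,0.002,0,0,0,0.3]
    - [0,0,0.002,0,0,0,0.3]
    - [0,0,0.001,0,0,0,0.3]
    - [0,0,0,0,0,0,0.3]
    - [0,0,0,0,0,0,0.3]

```text
t: 8.3
ee_pos: [0.5578, 0.1859, 0.0213]
tcp_rot: [2.424, 1.857, -0.147]
contact_force: [-0.1, 0.5, -3.8]
grip_width: 0.0575
```

```bash
python3 -c "
from h import *
rep(-.012,n=1)"
```

```text
t 8.3 p [557.8 185.9  21.3] yaw 74.89 dip x 7.33 roll y -0.5 F [-0.1  0.5 -3.8] w 0.057511395469573484
tgt [556.79460946 185.28884759  18.68088848] tool delta mm [-0.5 -0.8  2.7] world [-1.  -0.6 -2.6]
```

Emit:
send_rows:
  plan:
    - [0,0,0.001,0,0,0,0.3]
    - [0,0,0.001,0,0,0,0.3]
    - [0,0,0,0,0,0,0.3]
    - [0,0,0,0,0,0,0.3]

```text
t: 8.63
ee_pos: [0.5578, 0.1856, 0.0193]
tcp_rot: [2.424, 1.857, -0.147]
contact_force: [-0.9, 0.8, -4.1]
grip_width: 0.0574
```

Emit:
send_rows:
  plan:
    - [0,0,0.001,0,0,0,0.3]
    - [0,0,0,0,0,0,0.3]
    - [0,0,0,0,0,0,0.3]

```text
t: 8.88
ee_pos: [0.5579, 0.1856, 0.0188]
tcp_rot: [2.424, 1.857, -0.147]
contact_force: [-1.4, 0.5, 1.4]
grip_width: 0.0575
```

Emit:
send_rows:
  plan:
    - [0,0,0.001,0,0,0,0.3]
    - [0,0,0,0,0,0,0.3]
    - [0,0,0,0,0,0,0.3]

```text
t: 9.13
ee_pos: [0.5579, 0.1856, 0.0187]
tcp_rot: [2.424, 1.857, -0.147]
contact_force: [-3.2, 0.1, 5.5]
grip_width: 0.0574
```

Contact came at the predicted height. Releasing slowly and backing off.

Emit:
send_rows:
  plan:
    - [0,0,0,0,0,0,0.72]
    - [0,0,0,0,0,0,0.8]
    - [0,0,0,0,0,0,0.9]
    - [0,0,0,0,0,0,0.9]
    - [0,0,-0.005,0,0,0,0.9]
    - [0,0,-0.015,0,0,0,0.9]
    - [0,0,-0.03,0,0,0,0.9]
    - [0,0,-0.04,0,4,0,1]
    - [0,0,-0.04,0,3.4,0,1]

```text
t: 9.88
ee_pos: [0.5595, 0.1999, 0.1469]
tcp_rot: [2.489, 1.912, 0.011]
contact_force: [1.6, -0.6, 0.2]
grip_width: 0.0851
```

```bash
python3 - <<'E'
from h import *
rep()
c=cal("wrist");a=camera("wrist");np.savez("w5c.npz",K=c[0],d=c[1],p=c[2],M=c[3])
save("w5.png",cv2.resize(a,(800,600)))
E
```

```text
t 9.8833 p [559.5 199.9 146.9] yaw 75.05 dip x -0.19 roll y -0.38 F [ 1.6 -0.6  0.2] w 0.08507629583542085
```

View pics/w5.png

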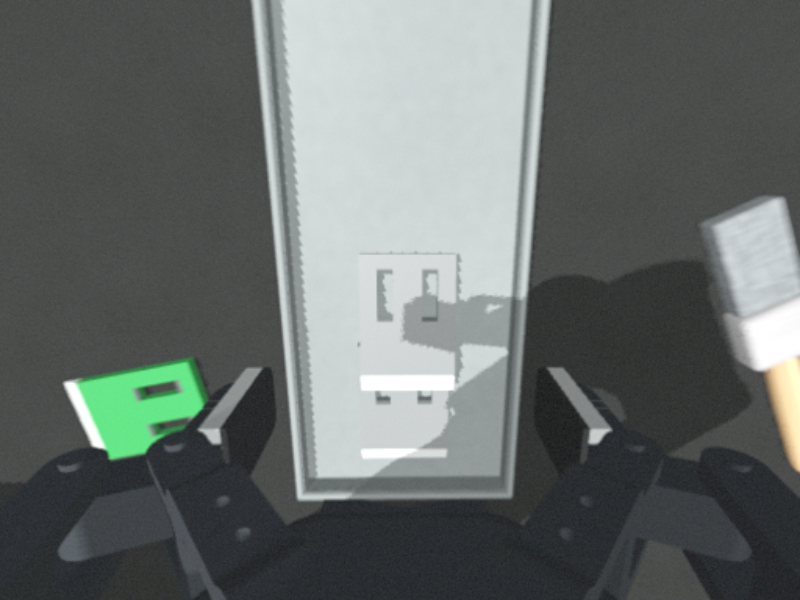

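```bash
cat >> h.py <<'E'
def lay(f,k1b,heel,edge):
    z=np.load(f);c=(z["K"],z["d"],z["p"],z["M"])
    for n,uv,h in(("prev",k1b,.011),("heel",heel,.0109),("edge",edge,.0147)):
        P=px2w(c,np.array(uv)*.64,[h,h]);m=P.mean(0);d=(m-C1)[:2]*1000;w=(P[0]-P[1])*1000
        print(n,"along",round(d@U[:2],1),"side",round(d@[-U[1],U[0]],1),"w",np.linalg.norm(w),"yaw",np.degrees(np.arctan2(w[1],w[0]))-90)
E
python3 -c "
from h import *
lay('w5c.npz',[(361,449),(447,449)],[(359,255),(457,254.5)],[(361,389),(454,388.5)])"
```

```text
prev along -32.0 side 0.5 w 60.506021262508234 yaw 74.7405323206485
heel along 106.6 side -2.0 w 60.52068044211175 yaw 75.22562897245015
edge along 16.9 side -1.8 w 61.88667430181406 yaw 75.14914772940483
```

Emit:
send_rows:
  plan:
    - [-0.02,0.006,0,0,0,0,1]
    - [-0.037,0.0106,0,0,0,0,1]
    - [-0.037,0.0106,0,0,0,0,1]
    - [-0.037,0.0106,0,0,0,0,1]
    - [-0.037,0.0106,0,0,0,0,1]
    - [-0.037,0.0106,0,0,0,0,1]
    - [-0.037,0.0106,0,0,0,0,1]
    - [-0.037,0.0106,0,0,0,0,1]
    - [-0.037,0.0106,0,0,0,0,1]
    - [-0.037,0.0106,0,0,0,0,1]

```text
t: 10.77
ee_pos: [0.5662, -0.1703, 0.1473]
tcp_rot: [2.488, 1.907, 0.01]
contact_force: [1.9, 1.0, -0.1]
grip_width: 0.0851
```

Emit:
send_rows:
  plan:
    - [-0.037,0.0106,0,0,0,0,1]
    - [-0.037,0.0106,0,0,0,0,1]
    - [-0.037,0.0106,0,0,0,0,1]
    - [-0.037,0.0106,0,0,0,0,1]
    - [0,0,0,0,0,-7,1]
    - [0,0,0,0,0,-7,1]
    - [0,0,0,0,0,-7,1]
    - [0,0,0,0,0,-7,1]
    - [0,0,0,0,0,-2,1]
    - [0,0,0,0,0,0,1]

```text
t: 11.6
ee_pos: [0.5688, -0.3224, 0.1471]
tcp_rot: [1.909, 2.486, 0.007]
contact_force: [-0.7, 0.3, -0.1]
grip_width: 0.0853
```

```bash
python3 - <<'E'
from h import *
rep(tgt=np.array([.5692,-.322,.0094]))
c=cal("wrist");a=camera("wrist");save("w6.png",a);seg(c,a)
E
```

```text
t 11.6 p [ 568.8 -322.4  147.1] yaw 104.96 dip x 0.2 roll y -0.45 F [-0.7  0.3 -0.1] w 0.08530500715894605
tgt [ 569.2 -322.     9.4] tool delta mm [  0.8  -0.6 137.7] world [   0.4    0.4 -137.7]
(106, 167, 68, 117) 4926.0 c [ 460.6 -407.3] sz [ 61.5 127. ] ang 2.6
(227, 143, 62, 85) 4903.0 c [ 569.7 -329.5] sz [60.4 87.2] ang 14.9
(184, 0, 50, 63) 2708.0 c [ 493.6 -204.6] sz [39.7 48.1] ang 7.6
```

Emit:
send_rows:
  plan:
    - [-0.003,0,0.03,0,0,0,1]
    - [0,0,0.035,0,0,0,1]
    - [0,0,0.035,0,0,0,1]
    - [0,0,0.02,0,0,0,1]
    - [0,0,0.01,0,0,0,1]
    - [0,0,0.006,0,0,0,1]
    - [0,0,0,0,0,0,1]
    - [0,0,0,0,0,0,1]

```text
t: 12.32
ee_pos: [0.572, -0.326, 0.0126]
tcp_rot: [1.908, 2.483, 0.007]
contact_force: [0.1, -0.7, 0.2]
grip_width: 0.0851
```

Emit:
send_rows:
  plan:
    - [0,0,0,0,0,0,0.6]
    - [0,0,0,0,0,0,0.5]
    - [0,0,0,0,0,0,0.4]
    - [0,0,0,0,0,0,0.3]
    - [0,0,0,0,0,0,0.3]
    - [0,0,0,0,0,0,0.3]

```text
t: 12.82
ee_pos: [0.5716, -0.3294, 0.0189]
tcp_rot: [1.905, 2.484, -0.001]
contact_force: [-11.7, -0.8, 24.6]
grip_width: 0.0258
```

Emit:
send_rows:
  plan:
    - [0,0,-0.005,0,0,0,0.3]
    - [0,0,-0.015,0,0,0,0.3]
    - [0,0,-0.03,0,0,0,0.3]
    - [0,0,-0.03,0,0,7,0.3]
    - [0,0,-0.03,0,0,7,0.3]
    - [0,0,0,0,0,7,0.3]
    - [0,0,0,0,0,7,0.3]
    - [0,0,0,0,0,2,0.3]
    - [0,0,0,0,0,0,0.3]

```text
t: 13.57
ee_pos: [0.5704, -0.3251, 0.1228]
tcp_rot: [2.487, 1.906, 0.011]
contact_force: [-0.8, 0.1, -0.7]
grip_width: 0.0258
```

```bash
cat >> h.py <<'E'
def held(name):
    # knife in hand: heel line and bevel/top line rows along the middle column -> tool coords
    a=camera("wrist");save(name,a);g=cv2.cvtColor(a,cv2.COLOR_RGB2GRAY).astype(float)
    p=g[:,248:268].mean(1);d=np.diff(p)
    ed=[(i,round(d[i])) for i in range(150,345) if abs(d[i])>12];print(ed)
def xat(v,z=.004):
    n=(v-188.3)/281.0;dx=-.28-.96*n;dz=.96-.28*n;t=(z+.1311)/dz;return .0705+dx*t
E
python3 -c "
from h import *
rep(-.012,n=2);held('w7.png')
for v in(183,317):print(v,xat(v))
"
```

```text
t 13.5667 p [ 570.4 -325.1  122.8] yaw 74.93 dip x -0.05 roll y -0.61 F [-0.8  0.1 -0.7] w 0.025801906386571722
tgt [572.32375217 243.24439717  18.68088848] tool delta mm [ 549.2 -147.1  103. ] world [   1.9  568.3 -104.1]
[(151, -12), (152, -14), (238, -16), (239, -19), (240, -20), (241, -20), (322, -14), (323, -20)]
183 0.03384562534102137
317 -0.04639660967637041
```

The grasp missed: the TCP stood 3 mm too high and the pads closed over the top of the knife. Opening, re-measuring and going lower.

Emit:
send_rows:
  plan:
    - [0,0,-0.008,0,0,-7,1]
    - [0,0,-0.016,0,0,-7,1]
    - [0,0,0,0,0,-7,1]
    - [0,0,0,0,0,-7,1]
    - [0,0,0,0,0,-2,1]
    - [0,0,0,0,0,0,1]
    - [0,0,0,0,0,0,1]

```text
t: 14.2
ee_pos: [0.5697, -0.325, 0.1453]
tcp_rot: [1.91, 2.485, 0.007]
contact_force: [-0.3, -0.4, -0.5]
grip_width: 0.0853
```

```bash
python3 - <<'E'
from h import *
rep(tgt=np.array([.5684,-.3247,.0065]))
c=cal("wrist");a=camera("wrist");save("w8.png",a);seg(c,a)
E
```

```text
t 14.2 p [ 569.7 -325.   145.3] yaw 104.92 dip x 0.18 roll y -0.47 F [-0.3 -0.4 -0.5] w 0.08533852800669338
tgt [ 568.4 -324.7    6.5] tool delta mm [  1.   -2.3 138.7] world [  -1.3    0.3 -138.8]
(104, 165, 69, 119) 5064.0 c [ 460.7 -407.9] sz [ 61.6 127.9] ang 2.7
(229, 141, 63, 86) 4988.0 c [ 573.  -329.2] sz [60.8 87.3] ang 15.7
(183, 0, 50, 59) 2559.5 c [ 493.7 -206.2] sz [39.8 44.8] ang 7.8
```

View pics/w8.png

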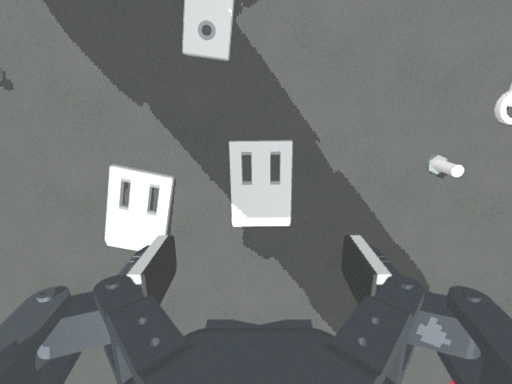

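Knife B has shifted 3 mm and lies at (262,183) in the picture, still square to the jaws. Retrying 6 mm lower.

Emit:
send_rows:
  plan:
    - [0,0,0.03,0,0,-0.7,1]
    - [0,0,0.035,0,0,0,1]
    - [0,0,0.035,0,0,0,1]
    - [0,0,0.02,0,0,0,1]
    - [0,0,0.01,0,0,0,1]
    - [0,0,0.008,0,0,0,1]
    - [0,0,0.002,0,0,0,1]
    - [0,0,0,0,0,0,1]

```text
t: 14.92
ee_pos: [0.5716, -0.3257, 0.0059]
tcp_rot: [1.893, 2.496, 0.007]
contact_force: [-0.8, 0.5, -0.2]
grip_width: 0.0856
```

Emit:
send_rows:
  plan:
    - [0,0,0,0,0,0,0.6]
    - [0,0,0,0,0,0,0.5]
    - [0,0,0,0,0,0,0.4]
    - [0,0,0,0,0,0,0.3]
    - [0,0,0,0,0,0,0.3]
    - [0,0,0,0,0,0,0.3]

```text
t: 15.42
ee_pos: [0.5727, -0.3265, 0.0078]
tcp_rot: [1.891, 2.493, 0.007]
contact_force: [-0.3, 0.2, 6.1]
grip_width: 0.0584
```

```bash
python3 -c "
from h import *
rep()"
```

```text
t 15.4167 p [ 572.7 -326.5    7.8] yaw 105.64 dip x 0.39 roll y -0.62 F [-0.3  0.2  6.1] w 0.0584420075358624
```

Emit:
send_rows:
  plan:
    - [0,0,-0.005,0,0,0,0.3]
    - [0,0,-0.015,0,0,0,0.3]
    - [0,0,-0.03,0,0,0,0.3]
    - [0,0,-0.03,0,0,7,0.3]
    - [0,0,-0.03,0,0,7,0.3]
    - [0,0,0,0,0,7,0.3]
    - [0,0,0,0,0,7,0.3]
    - [0,0,0,0,0,2.7,0.3]
    - [0,0,0,0,0,0,0.3]

```text
t: 16.17
ee_pos: [0.5693, -0.3246, 0.1154]
tcp_rot: [2.49, 1.907, 0.009]
contact_force: [-0.2, 0.4, -3.5]
grip_width: 0.0583
```

```bash
python3 -c "
from h import *
held('w9.png');rep(-.006,und=.008,n=2)
a=cv2.imread('pics/w9.png');b=cv2.imread('pics/w3.png')
cv2.imwrite('pics/w9c.png',np.vstack([a[150:345,130:390],b[150:345,130:390]]))
"
```

```text
[(167, 15), (168, 40), (169, 13), (171, 19), (172, 41), (308, 33), (317, -62), (318, -63), (322, -13), (323, -21)]
t 16.2167 p [ 569.3 -324.6  115.1] yaw 75.01 dip x -0.1 roll y -0.43 F [-0.2 -0.2 -3.6] w 0.05817885936736081
tgt [570.66651031 237.05948633  15.98822671] tool delta mm [ 542.8 -144.6   98.9] world [  1.4 561.7 -99.1]
```

View pics/w9c.png

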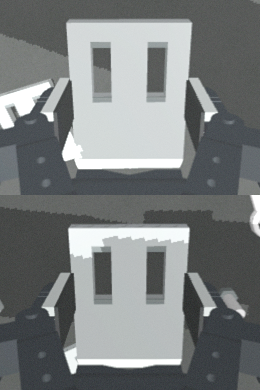

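Top is B, bottom is the earlier A. B is gripped square, with its heel edge at row 172 and bevel line at row 308, so its centre is 6 mm edgeward of the TCP. Carrying it over.

Emit:
send_rows:
  plan:
    - [0.012,-0.003,0,0,0,0,0.3]
    - [0.025,-0.0067,0,0,0,0,0.3]
    - [0.037,-0.01,0,0,0,0,0.3]
    - [0.037,-0.01,0,0,0,0,0.3]
    - [0.037,-0.01,0,0,0,0,0.3]
    - [0.037,-0.01,0,0,0,0,0.3]
    - [0.037,-0.01,0,0,0,0,0.3]
    - [0.037,-0.01,0,0,0,0,0.3]
    - [0.037,-0.01,0,0,0,0,0.3]
    - [0.037,-0.01,0,0,0,0,0.3]

```text
t: 17.05
ee_pos: [0.5687, 0.0225, 0.1147]
tcp_rot: [2.488, 1.91, 0.009]
contact_force: [-0.1, 0.1, -4.3]
grip_width: 0.0582
```

Emit:
send_rows:
  plan:
    - [0.037,-0.01,0,0,0,0,0.3]
    - [0.037,-0.01,0,0,0,0,0.3]
    - [0.037,-0.01,0,0,0,0,0.3]
    - [0.037,-0.01,0,0,0,0,0.3]
    - [0.037,-0.01,0,0,0,0,0.3]
    - [0.02,-0.0053,0,0,0,0,0.3]
    - [0.004,0,0.015,0,-3.5,0,0.3]
    - [0,0,0.02,0,-4,0,0.3]
    - [0,0,0.02,0,0,0,0.3]
    - [0,0,0,0,0,0,0.3]

```text
t: 17.88
ee_pos: [0.5654, 0.2325, 0.0547]
tcp_rot: [2.422, 1.862, -0.164]
contact_force: [-1.9, -0.7, -5.3]
grip_width: 0.0581
```

```bash
python3 -c "
from h import *
rep(-.006,und=.009,n=2)"
```

```text
t 17.8833 p [565.4 232.5  54.7] yaw 75.1 dip x 7.72 roll y 0.01 F [-1.9 -0.7 -5.3] w 0.058079432225071205
tgt [570.70006209 237.1847033   16.97978861] tool delta mm [10.9  4.  36.6] world [  5.3   4.7 -37.8]
```

Emit:
send_rows:
  plan:
    - [0.005,0.001,0,0,0,0,0.3]
    - [0.005,0.001,0.006,0,0,0,0.3]
    - [0,0,0.01,0,0,0,0.3]
    - [0,0,0.01,0,0,0,0.3]
    - [0,0,0.004,0,0,0,0.3]
    - [0,0,0,0,0,0,0.3]
    - [0,0,0,0,0,0,0.3]

```text
t: 18.47
ee_pos: [0.5735, 0.2369, 0.0281]
tcp_rot: [2.424, 1.856, -0.151]
contact_force: [0.1, 0.1, -4.1]
grip_width: 0.058
```

```bash
python3 -c "
from h import *
rep(-.006,und=.009,n=2)"
```

```text
t 18.4667 p [573.5 236.9  28.1] yaw 74.85 dip x 7.47 roll y -0.43 F [ 0.1  0.1 -4.1] w 0.05797954060522009
tgt [570.70006209 237.1847033   16.97978861] tool delta mm [ 1.  -2.8 11.1] world [ -2.8   0.3 -11.1]
```

Emit:
send_rows:
  plan:
    - [0.001,-0.002,0.003,0,0,0,0.3]
    - [0,0,0.003,0,0,0,0.3]
    - [0,0,0.002,0,0,0,0.3]
    - [0,0,0.001,0,0,0,0.3]
    - [0,0,0,0,0,0,0.3]
    - [0,0,0,0,0,0,0.3]

```text
t: 18.97
ee_pos: [0.5721, 0.2378, 0.0196]
tcp_rot: [2.423, 1.856, -0.149]
contact_force: [-0.0, 0.8, -4.1]
grip_width: 0.0583
```

Emit:
send_rows:
  plan:
    - [0,0,0.001,0,0,0,0.3]
    - [0,0,0,0,0,0,0.3]
    - [0,0,0,0,0,0,0.3]

```text
t: 19.22
ee_pos: [0.5721, 0.2377, 0.0187]
tcp_rot: [2.423, 1.856, -0.149]
contact_force: [-0.1, -0.2, -2.6]
grip_width: 0.0581
```

Emit:
send_rows:
  plan:
    - [0,0,0.001,0,0,0,0.3]
    - [0,0,0,0,0,0,0.3]
    - [0,0,0,0,0,0,0.3]

```text
t: 19.47
ee_pos: [0.572, 0.2375, 0.0176]
tcp_rot: [2.423, 1.856, -0.149]
contact_force: [-0.2, -0.2, -2.8]
grip_width: 0.0582
```

Emit:
send_rows:
  plan:
    - [0,0,0.001,0,0,0,0.3]
    - [0,0,0,0,0,0,0.3]
    - [0,0,0,0,0,0,0.3]

```text
t: 19.72
ee_pos: [0.572, 0.2374, 0.0167]
tcp_rot: [2.423, 1.856, -0.149]
contact_force: [0.0, -0.3, -4.2]
grip_width: 0.0585
```

```bash
python3 -c "
from h import *
rep(-.006,und=.009,n=2);print(sense()['moment'])"
```

```text
t 19.7167 p [572.  237.4  16.7] yaw 74.88 dip x 7.43 roll y -0.5 F [ 0.  -0.3 -4.2] w 0.058479290364549845
tgt [570.70006209 237.1847033   16.97978861] tool delta mm [-0.6 -1.2 -0.2] world [-1.3 -0.2  0.3]
[ 0.13654858 -0.03679918 -0.04728546]
```

Emit:
send_rows:
  plan:
    - [0,0,0.001,0,0,0,0.3]
    - [0,0,0,0,0,0,0.3]
    - [0,0,0,0,0,0,0.3]

```text
t: 19.97
ee_pos: [0.5722, 0.2374, 0.0162]
tcp_rot: [2.423, 1.856, -0.149]
contact_force: [-0.5, 0.9, 0.5]
grip_width: 0.0582
```

Emit:
send_rows:
  plan:
    - [0,0,0.0005,0,0,0,0.3]
    - [0,0,0,0,0,0,0.3]
    - [0,0,0,0,0,0,0.3]

```text
t: 20.22
ee_pos: [0.5722, 0.2374, 0.0161]
tcp_rot: [2.423, 1.856, -0.149]
contact_force: [-2.4, 0.1, 4.6]
grip_width: 0.058
```

Emit:
send_rows:
  plan:
    - [0,0,0,0,0,0,0.72]
    - [0,0,0,0,0,0,0.8]
    - [0,0,0,0,0,0,0.9]
    - [0,0,0,0,0,0,0.9]
    - [0,0,-0.005,0,0,0,0.9]
    - [0,0,-0.015,0,0,0,0.9]
    - [0,0,-0.03,0,0,0,0.9]
    - [0,0,-0.04,0,4,0,1]
    - [0,0,-0.04,0,3.4,0,1]

```text
t: 20.97
ee_pos: [0.5742, 0.2522, 0.1459]
tcp_rot: [2.488, 1.911, 0.01]
contact_force: [1.3, 0.6, -0.4]
grip_width: 0.0857
```

```bash
python3 - <<'E'
from h import *
rep()
c=cal("wrist");a=camera("wrist");np.savez("w10c.npz",K=c[0],d=c[1],p=c[2],M=c[3])
save("w10.png",cv2.resize(a,(800,600)))
E
```

```text
t 20.9667 p [574.2 252.2 145.9] yaw 75.05 dip x -0.13 roll y -0.45 F [ 1.3  0.6 -0.4] w 0.08567274231924077
```

View pics/w10.png

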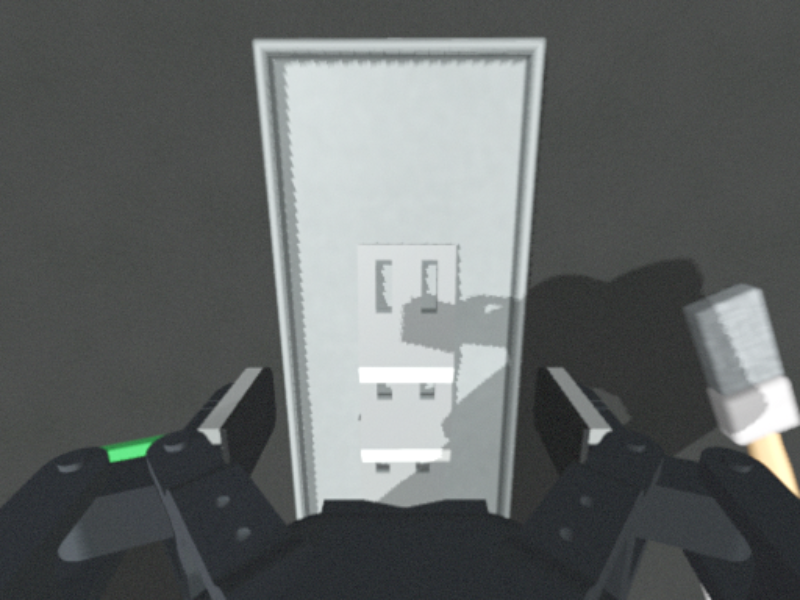

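The picture shows two shingles, bevels at rows 375 and 455, with nothing tilted sideways. Going for C.

```bash
python3 -c "
from h import *
lay('w10c.npz',[(361,461),(450,460)],[(357,245.5),(459,244.5)],[(359,382),(453,381.5)])"
```

```text
prev along 13.3 side -1.4 w 62.940656780992875 yaw 75.4294207562848
heel along 167.0 side -2.8 w 62.37088234748183 yaw 75.49307790252311
edge along 76.7 side -1.7 w 62.045285716075604 yaw 75.11577845955316
```

Emit:
send_rows:
  plan:
    - [-0.02,0.0016,0,0,0,0,1]
    - [-0.037,0.0032,0,0,0,0,1]
    - [-0.037,0.0032,0,0,0,0,1]
    - [-0.037,0.0032,0,0,0,0,1]
    - [-0.037,0.0032,0,0,0,0,1]
    - [-0.037,0.0032,0,0,0,0,1]
    - [-0.037,0.0032,0,0,0,0,1]
    - [-0.037,0.0032,0,0,0,0,1]
    - [-0.037,0.0032,0,0,0,0,1]
    - [-0.037,0.0032,0,0,0,0,1]

```text
t: 21.85
ee_pos: [0.5122, -0.0995, 0.1464]
tcp_rot: [2.486, 1.906, 0.01]
contact_force: [1.3, -0.7, -0.6]
grip_width: 0.0854
```

Emit:
send_rows:
  plan:
    - [-0.037,0.0032,0,0,0,0,1]
    - [-0.037,0.0032,0,0,0,0,1]
    - [-0.037,0.0032,0,0,0,0,1]
    - [-0.037,0.0032,0,0,0,0,1]
    - [-0.037,0.0032,0,0,0,0,1]
    - [-0.037,0.0032,0,0,0,0,1]
    - [-0.037,0.0032,0,0,0,0,1]
    - [-0.032,0.003,0,0,0,0,1]
    - [0,0,0,0,0,-7,1]
    - [0,0,0,0,0,-7,1]

```text
t: 22.68
ee_pos: [0.4609, -0.3883, 0.1468]
tcp_rot: [2.232, 2.196, 0.005]
contact_force: [0.0, 0.1, -0.3]
grip_width: 0.0854
```

Emit:
send_rows:
  plan:
    - [0,0,0,0,0,-2,1]
    - [0,0,0,0,0,0,1]
    - [0,0,0,0,0,0,1]

```text
t: 22.93
ee_pos: [0.4614, -0.3857, 0.1462]
tcp_rot: [2.198, 2.232, 0.006]
contact_force: [-0.2, 0.9, 0.7]
grip_width: 0.0847
```

```bash
python3 - <<'E'
from h import *
rep(tgt=np.array([.4605,-.384,.0055]))
c=cal("wrist");a=camera("wrist");save("w11.png",a);seg(c,a)
E
```

```text
t 22.9333 p [ 461.4 -385.7  146.2] yaw 90.88 dip x 0.23 roll y -0.52 F [-0.2  0.9  0.7] w 0.08473260195091835
tgt [ 460.5 -384.     5.5] tool delta mm [  2.2  -2.1 140.7] world [  -0.9    1.7 -140.7]
(222, 138, 65, 88) 5168.5 c [ 459.1 -389.3] sz [61.  89.2] ang 2.4
```

Emit:
send_rows:
  plan:
    - [0.002,-0.0035,0.03,0,0,-1,1]
    - [0,0,0.035,0,0,0,1]
    - [0,0,0.035,0,0,0,1]
    - [0,0,0.02,0,0,0,1]
    - [0,0,0.01,0,0,0,1]
    - [0,0,0.008,0,0,0,1]
    - [0,0,0.0025,0,0,0,1]
    - [0,0,0,0,0,0,1]

```text
t: 23.65
ee_pos: [0.4594, -0.3843, 0.0053]
tcp_rot: [2.177, 2.252, 0.006]
contact_force: [-0.7, -0.1, -0.1]
grip_width: 0.0851
```

Emit:
send_rows:
  plan:
    - [0,0,0,0,0,0,0.6]
    - [0,0,0,0,0,0,0.5]
    - [0,0,0,0,0,0,0.4]
    - [0,0,0,0,0,0,0.3]
    - [0,0,0,0,0,0,0.3]
    - [0,0,0,0,0,0,0.3]

```text
t: 24.15
ee_pos: [0.46, -0.3852, 0.0069]
tcp_rot: [2.175, 2.251, 0.005]
contact_force: [0.1, 0.8, 6.1]
grip_width: 0.0583
```

Emit:
send_rows:
  plan:
    - [0,0,-0.005,0,0,0,0.3]
    - [0,0,-0.015,0,0,0,0.3]
    - [0,0,-0.03,0,0,0,0.3]
    - [0,0,-0.03,0,0,7,0.3]
    - [0,0,-0.03,0,0,7,0.3]
    - [0,0,0,0,0,2.8,0.3]
    - [0,0,0,0,0,0,0.3]

```text
t: 24.73
ee_pos: [0.4589, -0.3845, 0.1172]
tcp_rot: [2.481, 1.907, 0.008]
contact_force: [0.2, 1.3, -3.5]
grip_width: 0.0583
```

```bash
python3 -c "
from h import *
held('w12.png');rep(-.006,und=.0075,n=3)
for v in(172.5,308.5):print(xat(v,.0027))
"
```

```text
[(170, 20), (171, 42), (174, 22), (175, 36), (320, -54), (321, -73), (322, -18), (323, -19)]
t 24.7833 p [ 457.6 -383.3  115. ] yaw 75.21 dip x 0.03 roll y -0.51 F [-0.9  0.3 -3.6] w 0.058176334081496396
tgt [586.17887712 294.95242743  15.49244577] tool delta mm [688.6 -49.7  98.7] world [128.6 678.2 -99.5]
0.03950655909899921
-0.03948048995357979
```

C is held, its centre about 7.5 mm edgeward of the TCP. Carrying it over.

Emit:
send_rows:
  plan:
    - [0.012,-0.001,0,0,0,0,0.3]
    - [0.025,-0.0018,0,0,0,0,0.3]
    - [0.037,-0.0026,0,0,0,0,0.3]
    - [0.037,-0.0026,0,0,0,0,0.3]
    - [0.037,-0.0026,0,0,0,0,0.3]
    - [0.037,-0.0026,0,0,0,0,0.3]
    - [0.037,-0.0026,0,0,0,0,0.3]
    - [0.037,-0.0026,0,0,0,0,0.3]
    - [0.037,-0.0026,0,0,0,0,0.3]
    - [0.037,-0.0026,0,0,0,0,0.3]

```text
t: 25.62
ee_pos: [0.518, -0.0525, 0.1119]
tcp_rot: [2.487, 1.915, 0.003]
contact_force: [0.5, -0.5, -3.4]
grip_width: 0.0585
```

Emit:
send_rows:
  plan:
    - [0.037,-0.0026,0,0,0,0,0.3]
    - [0.037,-0.0026,0,0,0,0,0.3]
    - [0.037,-0.0026,0,0,0,0,0.3]
    - [0.037,-0.0026,0,0,0,0,0.3]
    - [0.037,-0.0026,0,0,0,0,0.3]
    - [0.037,-0.0026,0,0,0,0,0.3]
    - [0.037,-0.0026,0,0,0,0,0.3]
    - [0.037,-0.0026,0,0,0,0,0.3]
    - [0.037,-0.0026,0,0,0,0,0.3]
    - [0.02,-0.001,0,0,0,0,0.3]

```text
t: 26.45
ee_pos: [0.5848, 0.2961, 0.1112]
tcp_rot: [2.483, 1.918, 0.003]
contact_force: [-0.2, 0.1, -1.8]
grip_width: 0.0585
```

Emit:
send_rows:
  plan:
    - [0.005,0,0.015,0,-3.5,0,0.3]
    - [0,0,0.02,0,-4,0,0.3]
    - [0,0,0.02,0,0,0,0.3]
    - [0,0,0,0,0,0,0.3]
    - [0,0,0,0,0,0,0.3]

```text
t: 26.87
ee_pos: [0.584, 0.2921, 0.0549]
tcp_rot: [2.419, 1.863, -0.164]
contact_force: [0.3, 0.1, -2.6]
grip_width: 0.0584
```

```bash
python3 -c "
from h import *
rep(-.0085,und=.0075,n=3)"
```

```text
t 26.8667 p [584.  292.1  54.9] yaw 75.19 dip x 7.83 roll y -0.06 F [ 0.3  0.1 -2.6] w 0.05841998923030388
tgt [586.82046488 297.34686553  15.16836041] tool delta mm [11.2  1.3 38.6] world [  2.8   5.3 -39.7]
```

Emit:
send_rows:
  plan:
    - [0.005,0,0,0,0.3,0,0.3]
    - [0.006,0,0.008,0,0,0,0.3]
    - [0,0,0.01,0,0,0,0.3]
    - [0,0,0.01,0,0,0,0.3]
    - [0,0,0.003,0,0,0,0.3]
    - [0,0,0,0,0,0,0.3]
    - [0,0,0,0,0,0,0.3]

```text
t: 27.45
ee_pos: [0.5897, 0.299, 0.0262]
tcp_rot: [2.422, 1.861, -0.147]
contact_force: [0.2, 0.1, -2.1]
grip_width: 0.0583
```

```bash
python3 -c "
from h import *
rep(-.0085,und=.0075,n=3)"
```

```text
t 27.45 p [589.7 299.   26.2] yaw 75.06 dip x 7.28 roll y -0.43 F [ 0.2  0.1 -2.1] w 0.058337645721264944
tgt [586.82046488 297.34686553  15.16836041] tool delta mm [-0.9 -2.4 11.2] world [ -2.9  -1.7 -11. ]
```

Emit:
send_rows:
  plan:
    - [-0.001,-0.002,0.003,0,0,0,0.3]
    - [0,0,0.003,0,0,0,0.3]
    - [0,0,0.002,0,0,0,0.3]
    - [0,0,0.001,0,0,0,0.3]
    - [0,0,0,0,0,0,0.3]
    - [0,0,0,0,0,0,0.3]

```text
t: 27.95
ee_pos: [0.5878, 0.298, 0.0181]
tcp_rot: [2.421, 1.862, -0.145]
contact_force: [-0.5, 0.1, -2.5]
grip_width: 0.0585
```

Emit:
send_rows:
  plan:
    - [0,0,0.001,0,0,0,0.3]
    - [0,0,0,0,0,0,0.3]
    - [0,0,0,0,0,0,0.3]

```text
t: 28.2
ee_pos: [0.5878, 0.2979, 0.0172]
tcp_rot: [2.421, 1.862, -0.145]
contact_force: [-0.5, 0.4, -2.4]
grip_width: 0.0582
```

Emit:
send_rows:
  plan:
    - [0,0,0.001,0,0,0,0.3]
    - [0,0,0,0,0,0,0.3]
    - [0,0,0,0,0,0,0.3]

```text
t: 28.45
ee_pos: [0.5877, 0.2977, 0.016]
tcp_rot: [2.422, 1.862, -0.145]
contact_force: [-0.0, 0.0, -2.9]
grip_width: 0.0583
```

Emit:
send_rows:
  plan:
    - [0,0,0.001,0,0,0,0.3]
    - [0,0,0,0,0,0,0.3]
    - [0,0,0,0,0,0,0.3]

```text
t: 28.7
ee_pos: [0.5878, 0.2977, 0.0154]
tcp_rot: [2.421, 1.862, -0.144]
contact_force: [0.2, -0.0, -1.5]
grip_width: 0.0583
```

Emit:
send_rows:
  plan:
    - [0,0,0.0005,0,0,0,0.3]
    - [0,0,0,0,0,0,0.3]
    - [0,0,0,0,0,0,0.3]

```text
t: 28.95
ee_pos: [0.5879, 0.2977, 0.015]
tcp_rot: [2.421, 1.862, -0.144]
contact_force: [-0.6, 0.0, -0.3]
grip_width: 0.0581
```

Emit:
send_rows:
  plan:
    - [0,0,0.0007,0,0,0,0.3]
    - [0,0,0,0,0,0,0.3]
    - [0,0,0,0,0,0,0.3]

```text
t: 29.2
ee_pos: [0.5879, 0.2977, 0.0149]
tcp_rot: [2.421, 1.862, -0.144]
contact_force: [-2.0, 0.7, 6.0]
grip_width: 0.0587
```

Emit:
send_rows:
  plan:
    - [0,0,0,0,0,0,0.72]
    - [0,0,0,0,0,0,0.8]
    - [0,0,0,0,0,0,0.9]
    - [0,0,0,0,0,0,0.9]
    - [0,0,-0.005,0,0,0,0.9]
    - [0,0,-0.015,0,0,0,0.9]
    - [0,0,-0.03,0,0,0,0.9]
    - [0,0,-0.04,0,4,0,1]
    - [-0.02,0,-0.04,0,3.4,0,1]
    - [-0.03,0,-0.04,0,0,0,1]

```text
t: 30.03
ee_pos: [0.5797, 0.2694, 0.1793]
tcp_rot: [2.484, 1.914, 0.022]
contact_force: [0.6, -0.2, -0.0]
grip_width: 0.0853
```

```bash
python3 - <<'E'
from h import *
rep()
c=cal("wrist");a=camera("wrist");np.savez("w13c.npz",K=c[0],d=c[1],p=c[2],M=c[3])
save("w13.png",cv2.resize(a,(800,600)))
E
```

```text
t 30.0333 p [579.7 269.4 179.3] yaw 75.25 dip x -0.45 roll y -0.73 F [ 0.6 -0.2 -0. ] w 0.08534027199061886
```

View pics/w13.png

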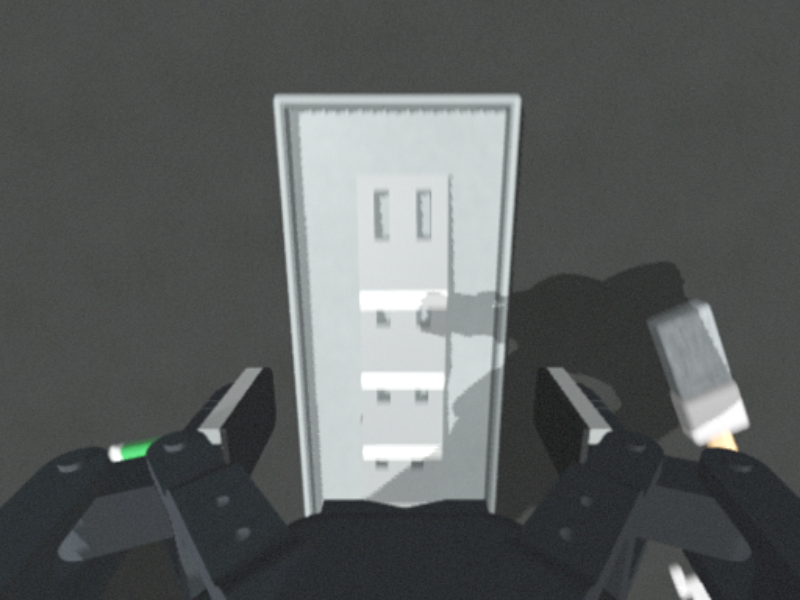

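Three shingles in line, with edges at rows 309, 388 and 458, all pointing the same way. One last numeric check before handing in.

```bash
python3 - <<'E'
from h import *
lay('w13c.npz',[(363,459),(441,459)],[(357,176),(449,176)],[(360,309),(446.5,308.5)])
lay('w13c.npz',[(361,388.5),(443.5,388.5)],[(357,176),(449,176)],[(361,388.5),(443.5,388.5)])
a=camera("top");c=cal("top");seg(c,a,t=75)
u=px2w(c,[(402*.64,309*.64)],.007);g=cv2.cvtColor(a,cv2.COLOR_RGB2GRAY);b=np.load("top0.npy")
d=np.abs(a.astype(int)-b).sum(2);print("knife_1 bevel diff",d[190:206,252:262].mean(),g[190:206,252:262].max())
E
```

```text
prev along 9.4 side -1.2 w 61.8189370646687 yaw 74.66329289880153
heel along 226.1 side -1.4 w 60.65059651693785 yaw 75.18332312772012
edge along 135.5 side -1.8 w 61.22423718394862 yaw 75.31114816411045
prev along 71.1 side -1.2 w 62.31442418428576 yaw 74.81187062126901
heel along 226.1 side -1.4 w 60.65059651693785 yaw 75.18332312772012
edge along 73.1 side -1.2 w 61.54578691524169 yaw 74.81187062126901
(205, 357, 77, 27) 1182.5 c [-37.  113.2] sz [ 82.  245.4] ang 0.9
(188, 198, 65, 158) 4845.0 c [272.1 219.8] sz [519.5 138.9] ang 18.0
(80, 151, 39, 90) 2339.0 c [526.3 617.8] sz [309.1 130. ] ang 3.8
(158, 129, 112, 93) 4884.0 c [614.3 236.7] sz [401.3 293.2] ang 83.3
(0, 0, 512, 144) 42712.5 c [1010.3   78.5] sz [ 562.4 1952.1] ang 1.7
knife_1 bevel diff 202.43125 174
```

Pitches of about 61–62 mm look good, but knife_1's bevel is covered in the top view. I'll use the last picture to check it from the wrist.

Emit:
send_rows:
  plan:
    - [-0.03,0,-0.02,0,0,0,1]
    - [-0.035,0,-0.02,0,0,0,1]
    - [-0.035,0,-0.02,0,0,0,1]
    - [-0.035,0,0,0,0,0,1]
    - [-0.035,0,0,0,0,0,1]
    - [-0.03,0,0,0,0,0,1]
    - [0,0,0,0,0,0,1]
    - [0,0,0,0,0,0,1]

```text
t: 30.8
ee_pos: [0.5266, 0.0742, 0.2348]
tcp_rot: [2.488, 1.909, 0.014]
contact_force: [0.1, -0.3, 0.3]
grip_width: 0.0854
```

```bash
python3 - <<'E'
from h import *
rep()
c=cal("wrist");a=camera("wrist");np.savez("w14c.npz",K=c[0],d=c[1],p=c[2],M=c[3])
save("w14.png",cv2.resize(a,(800,600)))
E
```

```text
t 30.8 p [526.6  74.2 234.8] yaw 74.98 dip x -0.21 roll y -0.55 F [ 0.1 -0.3  0.3] w 0.0853554649738799
```

View pics/w14.png

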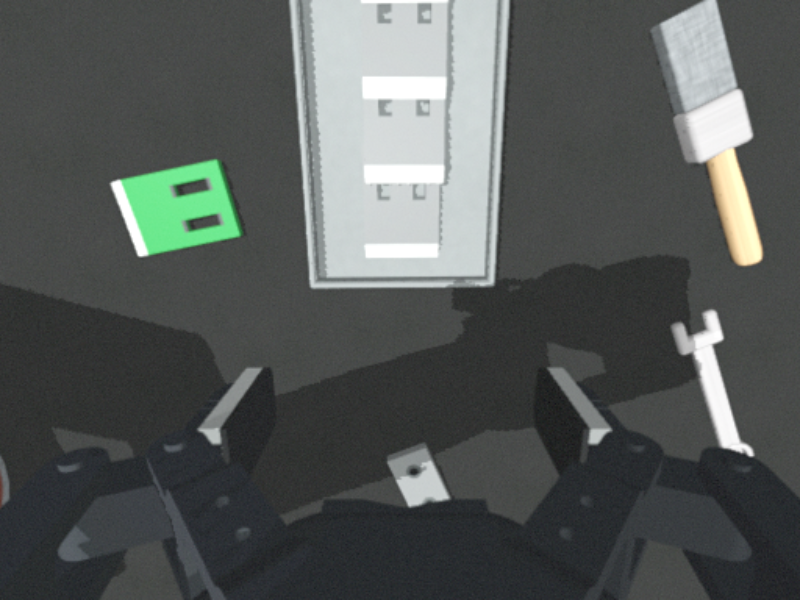

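```bash
python3 - <<'E'
from h import *
z=np.load('w14c.npz');c=(z["K"],z["d"],z["p"],z["M"])
P=px2w(c,np.array([(401.5,257),(405,182),(405,97.5)])*.64,[.004,.0147,.0147])
d=(P-C1)[:,:2]*1000;print(d@U[:2],d@[-U[1],U[0]])
finish_job()
E
```

```text
[-43.38193199  17.77499479  77.92206111] [ 0.50720328 -2.34335165 -2.37996082]
the job is handed in; nothing more can be done
```

The three knives are laid in the tray after knife_1 and let go, and I handed the job in at about 31 s. No verdict was reported.

**Row:** In the last two wrist pictures the pitches came out near 61, 60 and 62 mm. The knives sit 2–3 mm sideways at most and about 0.5° out of line. All the bevels show and point the same way.

**Tilt and touch-down:** Each knife was lowered tilted about 0.13 rad, and the heel touched down at the predicted height with about 10 N or less. I did not measure the tilt or heel height again after letting go.

**knife_1:** Its ground edge reads within about 2 mm of where it first lay. The green look-alike, the bed knife and the other things on the counter were not touched.

**What went wrong or disagreed:**
- **Early move:** a sign error sent the arm inward once. A force reading of about 50 N came up and cleared straight away, and I found no sign of contact with anything.
- **Second knife:** my first grasp was 3 mm too high and slid over it, shifting it 3 mm on the counter. The second try held.
- **knife_2 reading:** its edge read 9–18 mm along from knife_1's centre, depending on the view. The closest views gave 17–18 mm. The lower readings came from oblique views near the picture's lower edge; even the lowest, about 54 mm on, is inside the 48–76 mm limit.
- **Top camera:** the arm covered the tray at the end, so that view could not confirm the result.

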